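Square a painted panel in the cutting-mat jig

TASK

Square up the black painted panel in the corner of the aluminium jig on the green cutting mat: push it flat along the mat until its far long edge lies flush against the long back fence and its left end is right up against the end stop, and push the black sliding stop along the fence, from its outer side, until its rubber face touches the panel's right end, so that the panel is trapped. Only push: do not lift or tip the panel, do not grip the sliding stop or press on its rubber face, leave the spool, the cup and the ink bottle where they stand, and finish with the hand clear.

Things in the scene. Friction and masses are not known exactly. Their poses are not given: they have to be found in the camera images.
- jig: Green cutting mat 300 x 450 x 3 mm carrying a fixed L-shaped aluminium jig; place and yaw vary. Origin: centre of the mat's underside, on the table; x away from the robot, y left along the fence. In this frame the back fence's inner face is at x = +110 mm, nearly the mat's full length; the end stop's inner face is at y = +180 mm, from x = -10 to +110. Both 25 mm thick, tops 25 mm above the table.
- corner (a point): The jig's inner corner, where the inner faces of back fence and end stop meet, at the mat's top (3 mm above the table); axes as the jig's.
- panel: Loose black wooden panel, pale disc and silver dots on top, 100 (its x) x 140 (its y) x 15 mm, 0.15 to 0.31 kg, flat on the mat. Origin: centre of its underside. It starts 20 mm or more clear of fence and end stop, its +x edge (140 mm long) facing the fence, turned up to 0.35 rad. In place its origin is at x = +60, y = +110 mm in the jig frame.
- corner_left (a point): The panel's corner at the fence side and left end (panel x = +50, y = +70 mm), at half thickness.
- corner_right (a point): The panel's corner at the fence side and right end (panel x = +50, y = -70 mm), at half thickness.
- stop (a joint): Travel (m, 0 to 0.20) of the sliding stop along the back fence to the left (jig +y). A black block on the right part of the fence, 60 mm across (jig x = +50 to +110 mm), 40 mm along it, top 32 mm above the table; at 0 its middle is at jig y = -140 mm. About 2.5 N of friction and light damping; it stays where left. It touches the panel in place at 0.16.
- stop_front (a point): Middle of the stop's rubber face, a 5 mm facing 54 mm wide and 26 mm high on its left (+y) side, which meets the panel; 16.5 mm above the table.
- stop_back (a point): Middle of the stop's outer (right, -y) side, where it is pushed, 16.5 mm above the table, 30 mm from the fence's face.
- spool: Bystander: spool of steel wire standing on the mat's right near part, 38 mm in diameter, 40 mm high, origin at the centre of its underside.
- cup: Bystander: clear plastic cup standing on the table to the left of the mat, 72 mm across the rim, 85 mm high, origin at the centre of its underside.
- ink: Bystander: small amber ink bottle with a black cap standing on the table to the right of the mat, 30 mm in diameter, 60 mm high, origin at the centre of its underside.
Mind the look-alikes: they are no part of the job. What is meant by the panel is not orange or purple, and is the larger of those in its own colour.

How it is judged (in metres and radians):
At the end, for the whole second after the job is handed in: The panel lies flat and still on the mat, both ends of its far long edge within 3 mm of the back fence, its left end within 3 mm of the end stop, and the rubber face of the sliding stop within 3 mm of the panel's right end (x of corner_left in the frame of jig between 0.107 and 0.113 m and x of corner_right in the frame of jig between 0.107 and 0.113 m and y of corner_left in the frame of jig between 0.177 and 0.183 m and y of stop_front in the frame of panel above -0.073 m and z of panel in the frame of jig below 0.006 m and angle between panel's own z axis and vertical below 0.05 rad and linear speed of panel below 0.01 m/s and velocity of joint stop below 0.01 m/s); the robot touches nothing.
It fails at once if the panel is lifted off the mat (8 mm or more) or tipped (z of panel in the frame of jig above 0.011 m or angle between panel's own z axis and vertical above 0.12 rad).
It fails at once if the fingers press on the rubber face of the sliding stop (gripping it) (contact force between the fingers and stop_c1 above 2 N).
It fails at once if the spool, the cup or the ink bottle is moved by more than 15 mm or tipped (distance of any of spool, cup, ink from where it was at the start of the episode above 0.015 m or angle between any of spool, cup, ink's own z axis and vertical above 0.25 rad).
It also fails if it takes over 67 s, if anything falls off the work surface, if the arm or the gripper's body presses on something with over 40 N, if the wrist force passes 120 N, or if a joint passes its speed limit or range.

ROBOT

A 7-joint arm with a two-finger parallel gripper is mounted at the origin on the work surface. World frame = base frame: x ahead of the robot, y to its left, z up, the work surface at z = 0. Lengths are in m, angles in degrees, forces in N, time in s.
With the tool pointing down it reaches from about 0.425 to 0.875 m from the base axis. Payload 4.7 kg.
Tool frame: the origin (TCP) lies between the finger pads; the fingertips stand 8 mm ahead of it and the grasp point (between the pads) lies 11 mm behind it (env.tip_extent is the distance from the TCP to the fingertips, in m); z points along the fingers, y is the line along which they close (so a half turn about z gives the same grasp; the last joint's range is limited). The gripper opens to 87 mm and grips with 3 to 60 N. Pads are 19 mm wide; open, the fingers measure 117 mm over their backs; the gripper's body (75 mm by 190 mm) begins 51 mm behind the grasp point.
Start: joints at [74.49, 18.392, -4.016, 83.108, 1.295, 78.541, -3.26], TCP at [0.183, -0.624, 0.231] pointing down, gripper open.
Joint ranges: [-163.93, 163.93], [-17.29, 119.83], [-79.2, 71.16], [3.27, 140.29], [-89.18, 269.18], [5.43, 117.66], [-154.24, 154.24]. Speed limits (degrees/s): [147.25, 147.25, 180, 180, 180, 180, 180].

INTERFACE

Orientations are given as [roll, pitch, yaw] about the fixed x, y, z axes, in that order (R = Rz(yaw) Ry(pitch) Rx(roll)).
In Python, from cell import sensors, vision, workorder, env gives the robot as it stands.
- The arm moves only by the tool drive_tool, never from a script. Its argument "moves" is a list of rows, each an object of numbers: "x", "y", "z": the shift along the tool's x, y, z in mm; "rx", "ry", "rz": the turn, a rotation vector about the tool's x, y, z in rad; "fingers": the closure, from -1 (fully open) to 1 (shut). In form: [{"x": .., "y": .., "z": .., "rx": .., "ry": .., "rz": .., "fingers": ..}, ...]. A call has 1 to 20 rows; each row is the pose to reach, as a shift and turn from the pose commanded when the call began, along the tool's axes at that moment; what a row does not reach only later rows make up. A row lasts 1/8 s, in which the tool goes at most 62.5 mm and 10.7 degrees, less where a joint would pass 70% of its speed; a pose out of reach is approached as far as the arm can. A call with a gripper value outside its range is refused whole. The fingers move at their own pace and stop on an object; "force" is the grip in N (left out, the last holds). Time passes only in rows, so rows that repeat a pose let the fingers close. It gives the time, the measured TCP pose, the force, the opening and the grip force at its end, in the units of the state.
- sensors.get_obs(): the state, without advancing time (a new reading comes with each control period).
- vision.read_camera(name): name is "scene" or "top" or "wrist"; returns a dict with "image" (384x512x3 uint8, red, green, blue), "fx", "fy", "cx", "cy" (pixels), "R" (3x3) and "t" (3): a world point X has camera coordinates R X + t. Camera axes: x right, y down, z forward; pixel columns grow to the right and rows downward; lengths in m; the calibration is good to about 2 mm. A picture is of the moment at which its call begins. There is no depth.
- workorder.sign_off(): hands the job in; it is judged then, once.
The state is a dict: "time_s": time; "qpos": joint angles; "joint_velocities": joint speeds; "effort": joint torques, N m; "tool_pos": TCP position; "tool_rot": TCP orientation; "force": force on the tool from outside, world axes, zero at the start; "wrist_torque": the same for the moment, N m; "grip_width": finger opening in m; "grasp_force": force on a finger pad.
Only numpy, scipy, OpenCV 4.12 (cv2) and the standard library are available. Lean on these libraries where they do the work, as an engineer would, in place of code of your own. Each camera call takes 0.05 s, during which the arm holds its last target. There are 200 camera calls.

## Working session

There is one attempt and no reset: what is moved stays moved. The work goes in short steps, Python scripts to look and compute and a tool call to move; the robot and the scene stay as the last step left them, time stands still between calls to the robot, and variables do not carry over. Pictures are saved under pics/ and viewed, at most 10 in all, crops included, and the job is handed in when it is done.

Besides the shell and the picture viewer there is one more tool, called as name(argument=value, ...) on one line, values as JSON. drive_tool: Moves the arm, as the interface text tells. Its arguments: {"type":"object","properties":{"moves":{"type":"array"},"force":{"type":"number"}},"required":["moves"]}

```bash
mkdir -p pics; ls; cat > h.py <<'E'
import numpy as np,cv2
from cell import sensors,vision,workorder,env
def cam(n):
    d=vision.read_camera(n); d['R']=np.array(d['R']).reshape(3,3); d['t']=np.array(d['t']); return d
def save(d,f): cv2.imwrite('pics/'+f,cv2.cvtColor(d['image'],cv2.COLOR_RGB2BGR))
def ray(d,uv,z):
    uv=np.atleast_2d(uv).astype(float)
    v=np.c_[(uv[:,0]-d['cx'])/d['fx'],(uv[:,1]-d['cy'])/d['fy'],np.ones(len(uv))]@d['R']
    c=-d['R'].T@d['t']; return c+v*((z-c[2])/v[:,2])[:,None]
def proj(d,X):
    p=np.atleast_2d(X)@d['R'].T+d['t']; return np.c_[p[:,0]/p[:,2]*d['fx']+d['cx'],p[:,1]/p[:,2]*d['fy']+d['cy']]
E
python3 - <<'E'
from h import *
ims=[]
for n in('top','scene'):
    d=cam(n); save(d,n+'0.png'); print(n,-d['R'].T@d['t'])
print(sensors.get_obs()['tool_pos'],sensors.get_obs()['tool_rot'],env.tip_extent)
E
```

```text
pics
top [0.34136045 0.00737284 1.35378339]
scene [ 1.02311375 -0.19786136  0.90145626]
[ 0.18245429 -0.62334082  0.22954375] [-1.79897979e+02  4.27595896e-03  1.63201776e+01] 0.008
```

View pics/top0.png

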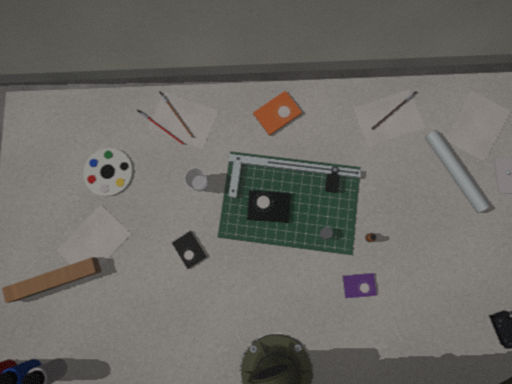

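View pics/scene0.png

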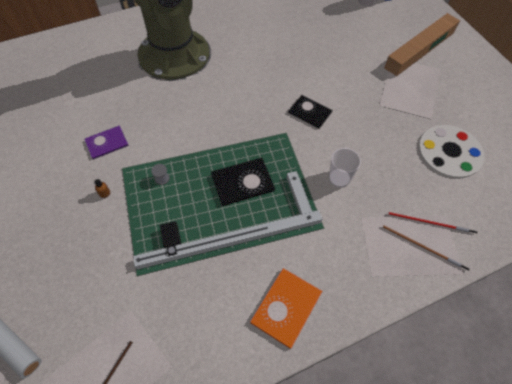

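Top view: mat centred near (290,203), target panel at (269,206), a smaller black look-alike at (189,250), stop at (333,181), spool (327,233), ink (371,237), cup (198,182). Scene view: panel (242,182), stop (170,236), spool (160,174), ink (102,188), cup (343,168).

```bash
cat >> h.py <<'E'
def lines_to_quad(cnt):
    "4 fitted edge lines (p,dir) of a convex contour, in order, via minAreaRect-like approx"
    hull=cv2.convexHull(cnt)
    for e in np.linspace(.01,.12,60):
        q=cv2.approxPolyDP(hull,e*cv2.arcLength(hull,True),True)
        if len(q)<=4: break
    q=q[:,0].astype(float); L=[]
    pts=cnt[:,0].astype(float)
    for i in range(len(q)):
        a,b=q[i],q[(i+1)%len(q)]; n=np.linalg.norm(b-a); u=(b-a)/n
        s=(pts-a)@u; dd=(pts-a)@np.array([-u[1],u[0]])
        P=pts[(s>.12*n)&(s<.88*n)&(abs(dd)<3)]
        vx,vy,x,y=cv2.fitLine(P.astype(np.float32),cv2.DIST_HUBER,0,.01,.01).ravel()
        L.append((np.array([x,y]),np.array([vx,vy])))
    return q,L
def isect(l1,l2):
    t=np.linalg.solve(np.c_[l1[1],-l2[1]],l2[0]-l1[0]); return l1[0]+t[0]*l1[1]
def quadpts(d,mask,ztop,zbot,k=4):
    "world corners (xy) of a flat box from a mask upscaled k times; camera-facing edges at zbot, others ztop"
    c=max(cv2.findContours(mask,cv2.RETR_EXTERNAL,cv2.CHAIN_APPROX_NONE)[0],key=cv2.contourArea)
    q,L=lines_to_quad(c); C=-d['R'].T@d['t']; ctr=ray(d,(q.mean(0)+.5)/k-.5,ztop)[0]
    W=[]
    for p,u in L:
        two=np.array([p-20*u,p+20*u]); two=(two+.5)/k-.5
        a,b=ray(d,two,ztop)[:,:2]; n=np.array([-(b-a)[1],(b-a)[0]]); n*=np.sign(n@(a-ctr[:2]))
        # facing if camera is outside this edge
        if n@(C[:2]-a)>0: a,b=ray(d,two,zbot)[:,:2]
        W.append((a,b-a))
    return np.array([isect(W[i-1],W[i]) for i in range(len(W))])
def up(d,k=4): return cv2.resize(d['image'],None,fx=k,fy=k,interpolation=cv2.INTER_CUBIC)
def matmask(d):
    im=up(d); h=cv2.cvtColor(im,cv2.COLOR_RGB2HSV)
    g=((h[...,0]>60)&(h[...,0]<100)&(h[...,1]>60)).astype(np.uint8)*255
    g=cv2.morphologyEx(g,cv2.MORPH_OPEN,np.ones((9,9)))
    c=max(cv2.findContours(g,cv2.RETR_EXTERNAL,cv2.CHAIN_APPROX_SIMPLE)[0],key=cv2.contourArea)
    m=np.zeros_like(g); cv2.fillPoly(m,[cv2.convexHull(c)],255); return m
def panelmask(d,mat,thr=45):
    im=up(d); b=((im.max(2)<thr)&(mat>0)).astype(np.uint8)*255
    b=cv2.morphologyEx(b,cv2.MORPH_OPEN,np.ones((7,7)))
    c=max(cv2.findContours(b,cv2.RETR_EXTERNAL,cv2.CHAIN_APPROX_SIMPLE)[0],key=cv2.contourArea)
    m=np.zeros_like(b); cv2.fillPoly(m,[cv2.convexHull(c)],255); return m
E
python3 - <<'E'
from h import *
np.set_printoptions(precision=4,suppress=True)
out=[]
for n in('top','scene'):
    d=cam(n); m=matmask(d); p=panelmask(d,m)
    for nm,k,zt,zb in(('mat',m,.003,.003),('panel',p,.018,.003)):
        Q=quadpts(d,k,zt,zb); e=np.roll(Q,-1,0)-Q
        print(n,nm,Q.tolist(),'c',Q.mean(0),'len',np.linalg.norm(e,axis=1),'ang',np.degrees(np.arctan2(e[:,1],e[:,0])))
    im=up(d)
    for k,c in((m,(255,0,0)),(p,(255,255,0))):
        cv2.drawContours(im,cv2.findContours(k,cv2.RETR_EXTERNAL,cv2.CHAIN_APPROX_NONE)[0],-1,c,1)
    x,y=((820,580) if n=='top' else(460,520)); im=im[y:y+600,x:x+840]; out.append(cv2.resize(im,(560,400))[:300])
    print(im.shape)
    out[-1]=cv2.resize(im,(420,300))
cv2.imwrite('pics/m0.png',cv2.cvtColor(np.vstack(out),cv2.COLOR_RGB2BGR))
E
```

```text
Traceback (most recent call last):
  File "h.py", line 32, in quadpts
    q,L=lines_to_quad(c); C=-d['R'].T@d['t']; ctr=ray(d,(q.mean(0)+.5)/k-.5,ztop)[0]
        ~~~~~~~~~~~~~^^^
  File "h.py", line 24, in lines_to_quad
    vx,vy,x,y=cv2.fitLine(P.astype(np.float32),cv2.DIST_HUBER,0,.01,.01).ravel()
              ~~~~~~~~~~~^^^^^^^^^^^^^^^^^^^^^^^^^^^^^^^^^^^^^^^^^^^^^^^
cv2.error: OpenCV(4.12.0) /io/opencv/modules/imgproc/src/linefit.cpp:50: error: (-215:Assertion failed) count > 0 in function 'fitLine2D_wods'
```

```bash
sed -i 's/abs(dd)<3/abs(dd)<10/' h.py
cat > meas.py <<'E'
from h import *
import sys
np.set_printoptions(precision=4,suppress=True)
out=[]
for n in('top','scene'):
    d=cam(n); m=matmask(d); p=panelmask(d,m)
    im=up(d)
    for k,c in((m,(255,0,0)),(p,(255,255,0))):
        cv2.drawContours(im,cv2.findContours(k,cv2.RETR_EXTERNAL,cv2.CHAIN_APPROX_NONE)[0],-1,c,2)
    x,y=((820,580) if n=='top' else(460,520)); im=im[y:y+600,x:x+840]
    out.append(cv2.resize(im,(420,300)))
    for nm,k,zt,zb in(('mat',m,.003,.003),('panel',p,.018,.003)):
      try:
        Q=quadpts(d,k,zt,zb); e=np.roll(Q,-1,0)-Q
        print(n,nm,Q.tolist(),'c',Q.mean(0),'len',np.linalg.norm(e,axis=1),'ang',np.degrees(np.arctan2(e[:,1],e[:,0])))
      except Exception as ex: print(n,nm,ex)
cv2.imwrite('pics/%s.png'%sys.argv[1],cv2.cvtColor(np.vstack(out),cv2.COLOR_RGB2BGR))
E
python3 meas.py m0
```

```text
top mat [[0.5371886970163673, 0.1596227346221993], [0.49848689743122526, -0.08581152559711125], [0.34275731453026015, -0.34098162840252655], [0.42611108266796394, 0.17643471735965685]] c [ 0.4511 -0.0227] len [0.2485 0.2989 0.5241 0.1123] ang [ -98.961  -121.3956   80.8485   -8.6066]
top panel [[0.5222189455469618, 0.07404094493495572], [0.4999123766059492, -0.06729384274067071], [0.4656884068823989, -0.06325640683771237], [0.48083819864869315, 0.07832928854209084]] c [0.4922 0.0055] len [0.1431 0.0345 0.1424 0.0416] ang [-98.9689 173.2719  83.8925  -5.9165]Traceback (most recent call last):
  File "meas.py", line 6, in <module>
    d=cam(n); m=matmask(d); p=panelmask(d,m)
                              ~~~~~~~~~^^^^^
  File "h.py", line 51, in panelmask
    c=max(cv2.findContours(b,cv2.RETR_EXTERNAL,cv2.CHAIN_APPROX_SIMPLE)[0],key=cv2.contourArea)
ValueError: max() iterable argument is empty
```

```bash
python3 - <<'E'
from h import *
for n,P in(('top',dict(mat=(230,225),mat2=(300,240),mat3=(300,180),pan=(280,212),fence=(300,165),tab=(330,280),stop=(333,183))),('scene',dict(mat=(200,150),mat2=(135,200),mat3=(280,220),pan=(225,185),fence=(280,227),tab=(60,240),stop=(170,232)))):
    d=cam(n); h=cv2.cvtColor(d['image'],cv2.COLOR_RGB2HSV)
    for k,(u,v) in P.items():
        print(n,k,d['image'][v-2:v+3,u-2:u+3].reshape(-1,3).mean(0).round(),np.median(h[v-2:v+3,u-2:u+3].reshape(-1,3),0))
E
```

```text
top mat [54. 74. 62.] [72. 80. 72.]
top mat2 [47. 69. 56.] [72. 85. 68.]
top mat3 [51. 71. 59.] [72. 78. 69.]
top pan [23. 25. 25.] [75. 29. 25.]
top fence [107. 110. 111.] [ 90.  10. 125.]
top tab [132. 128. 124.] [ 15.  15. 132.]
top stop [31. 32. 31.] [54. 19. 32.]
scene mat [117. 121. 115.] [ 11.  17. 137.]
scene mat2 [58. 84. 71.] [74. 91. 80.]
scene mat3 [131. 136. 136.] [105.  10. 150.]
scene pan [20. 18. 20.] [129.  44.  22.]
scene fence [148. 150. 153.] [113.   8. 158.]
scene tab [147. 139. 137.] [  7.  16. 147.]
scene stop [26. 25. 27.] [126.  33.  29.]
```

```bash
python3 - <<'E'
s=open('h.py').read()
a=s.index('def matmask'); b=s.index('def panelmask')
s=s[:a]+'''def matmask(d):
    im=up(d).astype(int)
    g=((im[...,1]-im[...,0]>9)&(im[...,1]>35)&(im[...,1]>im[...,2]+4)).astype(np.uint8)*255
    g=cv2.morphologyEx(cv2.morphologyEx(g,cv2.MORPH_OPEN,np.ones((5,5))),cv2.MORPH_CLOSE,np.ones((21,21)))
    g=cv2.morphologyEx(g,cv2.MORPH_OPEN,np.ones((15,15)))
    n,lab,st,_=cv2.connectedComponentsWithStats(g)
    i0=1+np.argmax(st[1:,4]); x,y,w,h,_=st[i0]
    keep=[i for i in range(1,n) if st[i,4]>600 and abs(st[i,0]+st[i,2]/2-x-w/2)<w*.6 and abs(st[i,1]+st[i,3]/2-y-h/2)<h*.75]
    pts=cv2.findNonZero(np.isin(lab,keep).astype(np.uint8))
    m=np.zeros_like(g); cv2.fillPoly(m,[cv2.convexHull(pts)],255); return m
'''+s[b:].replace('thr=45','thr=40')
open('h.py','w').write(s)
E
python3 meas.py m0
```

```text
top mat [[0.6816908791105138, 0.13798050308274695], [0.6120265241170355, -0.3046805923240419], [0.3534772959881474, -0.26401089829070845], [0.42460270209940615, 0.17971424858051324]] c [ 0.5179 -0.0627] len [0.4481 0.2617 0.4494 0.2605] ang [-98.9436 171.0606  80.8934  -9.2205]
top panel [[0.5789571569809505, 0.06766430217357407], [0.5633787108324092, -0.0726201841932758], [0.46708985903975303, -0.06060516985368321], [0.48080912959661215, 0.077515970923095]] c [0.5226 0.003 ] len [0.1411 0.097  0.1388 0.0986] ang [-96.3367 172.8873  84.3275  -5.7319]
scene mat [[0.4234942770441379, 0.18004323521084203], [0.7193849583547979, 0.1323661814483547], [0.6485079180261016, -0.3106486258753022], [0.35210847102843756, -0.2635381401467372]] c [ 0.5359 -0.0654] len [0.2997 0.4486 0.3001 0.4493] ang [ -9.1534 -99.0896 170.9688  80.8577]
scene panel [[0.48069835177775255, 0.07842149877084942], [0.5773782388619437, 0.06816936611528483], [0.5633267665633737, -0.06947735746411346], [0.46669622788328574, -0.060739515199869344]] c [0.522  0.0041] len [0.0972 0.1384 0.097  0.1399] ang [ -6.0531 -95.8288 174.8331  84.2543]
```

View pics/m0.png

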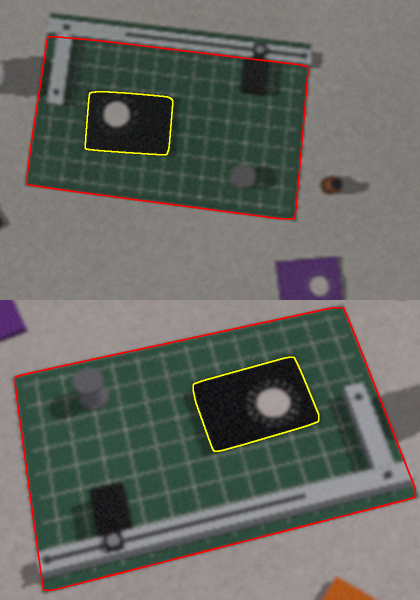

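The masks are clean: the mat measures 300×449 mm and the panel 97×139 mm, and both views agree. I'll work in the jig frame from here.

```bash
cat >> h.py <<'E'
O=np.array([.5359,-.0654]); YAW=-9.1
EX=np.array([np.cos(np.radians(YAW)),np.sin(np.radians(YAW))]); EY=np.array([-EX[1],EX[0]])
def jig(p): p=np.atleast_2d(p)[:,:2]-O; return np.c_[p@EX,p@EY]
def where():
    from scipy.spatial.transform import Rotation as R
    o=sensors.get_obs(); p=np.array(o['tool_pos']); j=jig(p)[0]*1000
    Rt=R.from_euler('xyz',o['tool_rot'],degrees=True)
    print('t %.2f jig x %.1f y %.1f tipz %.1f rot'%(o['time_s'],j[0],j[1],(p[2]-.008)*1000),np.round(o['tool_rot'],2),'F(jig)',np.round([np.dot(o['force'][:2],EX),np.dot(o['force'][:2],EY),o['force'][2]],2),'w',o['grip_width'])
    return p,Rt
def to(xj,yj,tip,yaw):
    "tool-frame shift (mm) and rotvec from measured pose to jig xj,yj (mm), tip height (mm), yaw deg (world), tool down"
    from scipy.spatial.transform import Rotation as R
    p,Rt=where(); X=O+EX*xj/1000+EY*yj/1000; T=np.r_[X,tip/1000+.008]
    print('->',xj,yj,tip,'shift',(Rt.inv().apply(T-p)*1000).round(1),'rv',(Rt.inv()*R.from_euler('xyz',[180,0,yaw],degrees=True)).as_rotvec().round(4),'world',T.round(3))
E
python3 - <<'E'
from h import *
d=cam('top'); e=cam('scene')
print('panel',jig(np.array([[.522,.0035]]))*1000)
for n,a,b in(('cup',(205,184),(343,180)),('spool',(328,234),(161,180)),('ink',(371,238),(103,193))):
    print(n,jig(ray(d,a,.0))*1000,jig(ray(e,b,.0))*1000)
to(-96,64,90,YAW); to(-96,64,7,YAW)
E
```

```text
panel [[-24.62214275  65.83441415]]
cup [[ 25.11011837 292.93207046]] [[ 34.17903784 320.49042687]]
spool [[ -90.65719653 -140.69662216]] [[ -88.11391265 -131.80361566]]
ink [[ -85.47613607 -282.4148574 ]] [[ -88.0241298  -278.09074978]]
t 0.55 jig x -260.5 y -607.3 tipz 222.6 rot [179.99   0.    16.32] F(jig) [ 0.16 -0.44  1.19] w 0.08704222810411422
-> -96 64 90 shift [ 436.7 -535.7  132.5] rv [1.000e-04 0.000e+00 4.436e-01] world [0.451 0.013 0.098]
t 0.55 jig x -260.5 y -607.3 tipz 222.6 rot [179.99   0.    16.32] F(jig) [ 0.16 -0.44  1.19] w 0.08704222810411422
-> -96 64 7 shift [ 436.7 -535.8  215.5] rv [1.000e-04 0.000e+00 4.436e-01] world [0.451 0.013 0.015]
```

drive_tool(moves=[{"x": 60,"y": -38,"z": 20,"rz": 0.1,"fingers": -1},{"x": 120,"y": -75,"z": 40,"rz": 0.2},{"x": 180,"y": -112,"z": 60,"rz": 0.3},{"x": 240,"y": -150,"z": 80,"rz": 0.44},{"x": 300,"y": -190,"z": 100,"rz": 0.44},{"x": 350,"y": -225,"z": 120,"rz": 0.44},{"x": 400,"y": -260,"z": 132,"rz": 0.44},{"x": 410,"y": -320,"z": 132,"rz": 0.44},{"x": 420,"y": -380,"z": 132,"rz": 0.44},{"x": 428,"y": -440,"z": 132,"rz": 0.44},{"x": 433,"y": -500,"z": 132,"rz": 0.44},{"x": 437,"y": -536,"z": 132,"rz": 0.4436},{"x": 437,"y": -536,"z": 132,"rz": 0.4436},{"x": 437,"y": -536,"z": 132,"rz": 0.4436},{"x": 437,"y": -536,"z": 132,"rz": 0.4436}])

```text
invalid input at $.moves[0]: expected keys x, y, z, rx, ry, rz, fingers
```

```bash
python3 -c "
from h import *
to(-96,64,7,YAW)"
```

```text
t 0.55 jig x -260.5 y -607.3 tipz 222.6 rot [179.99   0.    16.32] F(jig) [ 0.16 -0.44  1.19] w 0.08704222810411422
-> -96 64 7 shift [ 436.7 -535.8  215.5] rv [1.000e-04 0.000e+00 4.436e-01] world [0.451 0.013 0.015]
```

All keys are required in every row.

drive_tool(moves=[{"x": 60,"y": -38,"z": 20,"rx": 0,"ry": 0,"rz": 0.1,"fingers": -1},{"x": 120,"y": -75,"z": 40,"rx": 0,"ry": 0,"rz": 0.2,"fingers": -1},{"x": 180,"y": -112,"z": 60,"rx": 0,"ry": 0,"rz": 0.3,"fingers": -1},{"x": 230,"y": -150,"z": 80,"rx": 0,"ry": 0,"rz": 0.44,"fingers": -1},{"x": 280,"y": -185,"z": 100,"rx": 0,"ry": 0,"rz": 0.44,"fingers": -1},{"x": 330,"y": -220,"z": 120,"rx": 0,"ry": 0,"rz": 0.44,"fingers": -1},{"x": 380,"y": -255,"z": 132,"rx": 0,"ry": 0,"rz": 0.44,"fingers": -1},{"x": 410,"y": -305,"z": 132,"rx": 0,"ry": 0,"rz": 0.44,"fingers": -1},{"x": 420,"y": -365,"z": 132,"rx": 0,"ry": 0,"rz": 0.44,"fingers": -1},{"x": 428,"y": -425,"z": 132,"rx": 0,"ry": 0,"rz": 0.44,"fingers": -1},{"x": 433,"y": -485,"z": 132,"rx": 0,"ry": 0,"rz": 0.44,"fingers": -1},{"x": 437,"y": -536,"z": 132,"rx": 0,"ry": 0,"rz": 0.4436,"fingers": -1},{"x": 437,"y": -536,"z": 132,"rx": 0,"ry": 0,"rz": 0.4436,"fingers": -1},{"x": 437,"y": -536,"z": 132,"rx": 0,"ry": 0,"rz": 0.4436,"fingers": -1},{"x": 437,"y": -536,"z": 132,"rx": 0,"ry": 0,"rz": 0.4436,"fingers": -1}])

```text
time_s: 2.42
tool_pos: [0.4518, 0.0115, 0.0986]
tool_rot: [180.0, -0.0, -9.3]
force: [0.8, -0.3, -0.8]
grip_width: 0.0867
grasp_force: 0.0
```

```bash
python3 -c "
from h import *
to(-96,64,7,YAW)"
```

```text
t 2.42 jig x -95.2 y 62.7 tipz 90.6 rot [ 1.7997e+02 -2.0000e-02 -9.2500e+00] F(jig) [ 0.82 -0.2  -0.77] w 0.08667841157823612
-> -96 64 7 shift [-0.8 -1.4 83.6] rv [ 0.0005 -0.0003 -0.0027] world [0.451 0.013 0.015]
```

drive_tool(moves=[{"x": -1,"y": -1,"z": 50,"rx": 0,"ry": 0,"rz": -0.003,"fingers": -1},{"x": -1,"y": -1,"z": 70,"rx": 0,"ry": 0,"rz": -0.003,"fingers": -1},{"x": -1,"y": -1,"z": 81,"rx": 0,"ry": 0,"rz": -0.003,"fingers": -1},{"x": -1,"y": -1,"z": 81,"rx": 0,"ry": 0,"rz": -0.003,"fingers": -1},{"x": 5,"y": -1,"z": 81,"rx": 0,"ry": 0,"rz": -0.003,"fingers": -1},{"x": 11,"y": -1,"z": 81,"rx": 0,"ry": 0,"rz": -0.003,"fingers": -1},{"x": 17,"y": -1,"z": 81,"rx": 0,"ry": 0,"rz": -0.003,"fingers": -1},{"x": 23,"y": -1,"z": 81,"rx": 0,"ry": 0,"rz": -0.003,"fingers": -1},{"x": 29,"y": -1,"z": 81,"rx": 0,"ry": 0,"rz": -0.003,"fingers": -1},{"x": 35,"y": -1,"z": 81,"rx": 0,"ry": 0,"rz": -0.003,"fingers": -1},{"x": 41,"y": -1,"z": 81,"rx": 0,"ry": 0,"rz": -0.003,"fingers": -1},{"x": 47,"y": -1,"z": 81,"rx": 0,"ry": 0,"rz": -0.003,"fingers": -1},{"x": 53,"y": -1,"z": 81,"rx": 0,"ry": 0,"rz": -0.003,"fingers": -1},{"x": 59,"y": -1,"z": 81,"rx": 0,"ry": 0,"rz": -0.003,"fingers": -1},{"x": 65,"y": -1,"z": 81,"rx": 0,"ry": 0,"rz": -0.003,"fingers": -1},{"x": 71,"y": -1,"z": 81,"rx": 0,"ry": 0,"rz": -0.003,"fingers": -1},{"x": 77,"y": -1,"z": 81,"rx": 0,"ry": 0,"rz": -0.003,"fingers": -1},{"x": 82,"y": -1,"z": 81,"rx": 0,"ry": 0,"rz": -0.003,"fingers": -1},{"x": 82,"y": -1,"z": 81,"rx": 0,"ry": 0,"rz": -0.003,"fingers": -1}])

```text
time_s: 4.8
tool_pos: [0.5333, 0.0013, 0.0176]
tool_rot: [-180.0, -0.1, -8.9]
force: [0.2, 0.3, -0.4]
grip_width: 0.0872
grasp_force: 0.0
```

```bash
python3 -c "
from h import *
where(); d=cam('scene'); save(d,'s1.png'); im=d['image'][110:290,90:370]; cv2.imwrite('pics/c1.png',cv2.resize(im,(784,504),interpolation=2)[...,::-1])"
```

```text
t 4.80 jig x -13.1 y 65.4 tipz 9.6 rot [-1.7999e+02 -6.0000e-02 -8.9400e+00] F(jig) [ 0.14  0.37 -0.43] w 0.08718209726148794
```

View pics/c1.png

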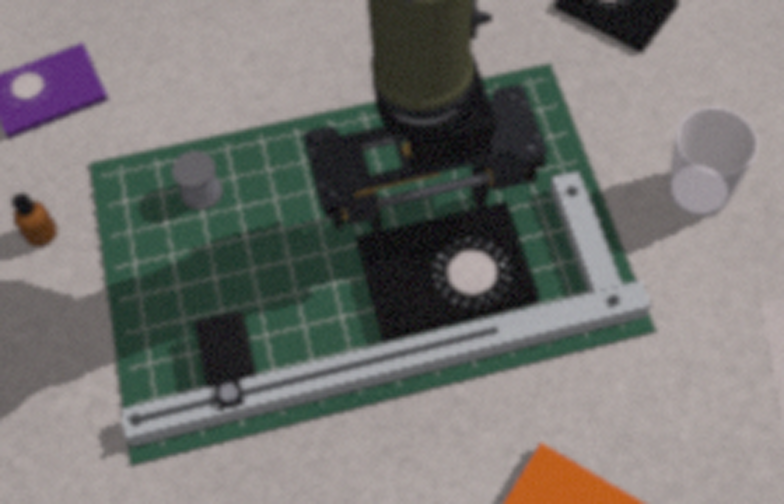

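The panel (crop centre ~(445,270)) is now parallel to the fence and about 10 mm short of it. I'll continue slowly.

drive_tool(moves=[{"x": 3,"y": 0,"z": 0,"rx": 0,"ry": 0,"rz": 0.003,"fingers": -1},{"x": 6,"y": 0,"z": 0,"rx": 0,"ry": 0,"rz": 0.003,"fingers": -1},{"x": 9,"y": 0,"z": 0,"rx": 0,"ry": 0,"rz": 0.003,"fingers": -1},{"x": 11,"y": 0,"z": 0,"rx": 0,"ry": 0,"rz": 0.003,"fingers": -1},{"x": 12,"y": 0,"z": 0,"rx": 0,"ry": 0,"rz": 0.003,"fingers": -1},{"x": 12,"y": 0,"z": 0,"rx": 0,"ry": 0,"rz": 0.003,"fingers": -1}])

```text
time_s: 5.6
tool_pos: [0.5444, -0.0005, 0.0175]
tool_rot: [180.0, -0.0, -9.1]
force: [-0.6, 0.3, -0.5]
grip_width: 0.0868
grasp_force: 0.5
```

drive_tool(moves=[{"x": 1,"y": 0,"z": 0,"rx": 0,"ry": 0,"rz": 0,"fingers": -1},{"x": 2,"y": 0,"z": 0,"rx": 0,"ry": 0,"rz": 0,"fingers": -1},{"x": 2,"y": 0,"z": 0,"rx": 0,"ry": 0,"rz": 0,"fingers": -1}])

```text
time_s: 5.98
tool_pos: [0.5445, -0.0005, 0.0172]
tool_rot: [180.0, 0.2, -9.1]
force: [-5.6, 1.6, 4.3]
grip_width: 0.0874
grasp_force: 3.2
```

```bash
python3 -c "
from h import *
where()"
```

```text
t 5.97 jig x -1.7 y 65.4 tipz 9.2 rot [179.95   0.22  -9.09] F(jig) [-5.82  0.66  4.32] w 0.08735601330113889
```

Flush with the fence: about 6 N back-force at about the predicted position. Next I back off, lift, turn 90° and set down to the right of the panel.

drive_tool(moves=[{"x": -8,"y": 0,"z": 0,"rx": 0,"ry": 0,"rz": 0,"fingers": -1},{"x": -16,"y": 0,"z": 0,"rx": 0,"ry": 0,"rz": 0,"fingers": -1},{"x": -16,"y": 0,"z": -50,"rx": 0,"ry": 0,"rz": 0,"fingers": -1},{"x": -10,"y": 30,"z": -60,"rx": 0,"ry": 0,"rz": -0.18,"fingers": -0.15},{"x": 10,"y": 60,"z": -60,"rx": 0,"ry": 0,"rz": -0.36,"fingers": -0.15},{"x": 30,"y": 85,"z": -60,"rx": 0,"ry": 0,"rz": -0.54,"fingers": -0.15},{"x": 48,"y": 97,"z": -60,"rx": 0,"ry": 0,"rz": -0.72,"fingers": -0.15},{"x": 48,"y": 97,"z": -60,"rx": 0,"ry": 0,"rz": -0.9,"fingers": -0.15},{"x": 48,"y": 97,"z": -60,"rx": 0,"ry": 0,"rz": -1.08,"fingers": -0.15},{"x": 48,"y": 97,"z": -60,"rx": 0,"ry": 0,"rz": -1.26,"fingers": -0.15},{"x": 48,"y": 97,"z": -60,"rx": 0,"ry": 0,"rz": -1.44,"fingers": -0.15},{"x": 48,"y": 97,"z": -60,"rx": 0,"ry": 0,"rz": -1.571,"fingers": -0.15},{"x": 48,"y": 97,"z": -60,"rx": 0,"ry": 0,"rz": -1.571,"fingers": -0.15},{"x": 48,"y": 97,"z": -60,"rx": 0,"ry": 0,"rz": -1.571,"fingers": -0.15}])

```text
time_s: 7.72
tool_pos: [0.5784, -0.1043, 0.0776]
tool_rot: [180.0, 0.0, 80.8]
force: [-0.7, 0.3, -0.5]
grip_width: 0.0501
grasp_force: 0.0
```

```bash
python3 -c "
from h import *
to(48,-32,9,YAW+90); print(sensors.get_obs()['qpos'])
d=cam('scene'); im=d['image'][110:290,90:370]; cv2.imwrite('pics/c2.png',cv2.resize(im,(784,504),interpolation=2)[...,::-1])"
```

```text
t 7.72 jig x 48.1 y -31.7 tipz 69.6 rot [1.7998e+02 1.0000e-02 8.0780e+01] F(jig) [-0.79  0.2  -0.53] w 0.05008268323898527
-> 48 -32 9 shift [-0.3 -0.1 60.6] rv [ 0.0004  0.0002 -0.0021] world [ 0.578 -0.105  0.017]
[ 41.35335781  22.94238001 -40.59545586 101.01459702  16.68611587
  62.17514708 -14.10384025]
```

View pics/c2.png

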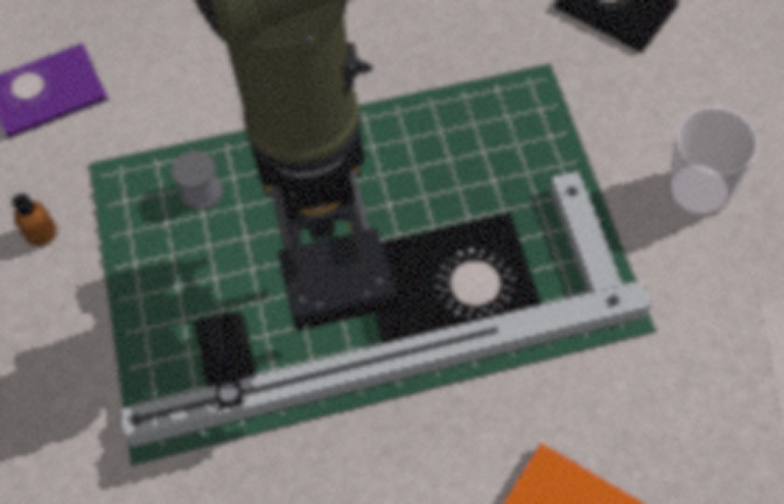

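The panel is flush with the fence and the hand stands clear to its right, with the fingers between panel and stop. I'll lower and push left (tool +x).

drive_tool(moves=[{"x": 0,"y": 0,"z": 40,"rx": 0,"ry": 0,"rz": -0.002,"fingers": -0.15},{"x": 0,"y": 0,"z": 60,"rx": 0,"ry": 0,"rz": -0.002,"fingers": -0.15},{"x": 0,"y": 0,"z": 60,"rx": 0,"ry": 0,"rz": -0.002,"fingers": -0.15},{"x": 6,"y": 0,"z": 60,"rx": 0,"ry": 0,"rz": -0.002,"fingers": -0.15},{"x": 12,"y": 0,"z": 60,"rx": 0,"ry": 0,"rz": -0.002,"fingers": -0.15},{"x": 17,"y": 0,"z": 60,"rx": 0,"ry": 0,"rz": -0.002,"fingers": -0.15},{"x": 22,"y": 0,"z": 60,"rx": 0,"ry": 0,"rz": -0.002,"fingers": -0.15},{"x": 27,"y": 0,"z": 60,"rx": 0,"ry": 0,"rz": -0.002,"fingers": -0.15},{"x": 32,"y": 0,"z": 60,"rx": 0,"ry": 0,"rz": -0.002,"fingers": -0.15},{"x": 37,"y": 0,"z": 60,"rx": 0,"ry": 0,"rz": -0.002,"fingers": -0.15},{"x": 42,"y": 0,"z": 60,"rx": 0,"ry": 0,"rz": -0.002,"fingers": -0.15},{"x": 47,"y": 0,"z": 60,"rx": 0,"ry": 0,"rz": -0.002,"fingers": -0.15},{"x": 51,"y": 0,"z": 60,"rx": 0,"ry": 0,"rz": -0.002,"fingers": -0.15},{"x": 54,"y": 0,"z": 60,"rx": 0,"ry": 0,"rz": -0.002,"fingers": -0.15},{"x": 57,"y": 0,"z": 60,"rx": 0,"ry": 0,"rz": -0.002,"fingers": -0.15},{"x": 59,"y": 0,"z": 60,"rx": 0,"ry": 0,"rz": -0.002,"fingers": -0.15},{"x": 59,"y": 0,"z": 60,"rx": 0,"ry": 0,"rz": -0.002,"fingers": -0.15}])

```text
time_s: 9.9
tool_pos: [0.5877, -0.0454, 0.0175]
tool_rot: [-180.0, -0.0, 81.0]
force: [0.1, 0.2, 0.2]
grip_width: 0.0499
grasp_force: 0.1
```

drive_tool(moves=[{"x": 1,"y": 0,"z": 0,"rx": 0,"ry": 0,"rz": 0,"fingers": -0.15},{"x": 2,"y": 0,"z": 0,"rx": 0,"ry": 0,"rz": 0,"fingers": -0.15},{"x": 2,"y": 0,"z": 0,"rx": 0,"ry": 0,"rz": 0,"fingers": -0.15}])

```text
time_s: 10.28
tool_pos: [0.588, -0.0438, 0.0174]
tool_rot: [-180.0, -0.0, 81.0]
force: [-0.2, -1.0, 0.0]
grip_width: 0.0502
grasp_force: 0.4
```

```bash
python3 -c "
from h import *
where()"
```

```text
t 10.28 jig x 48.0 y 29.6 tipz 9.4 rot [-1.7999e+02 -1.0000e-02  8.1030e+01] F(jig) [-0.05 -1.01  0.01] w 0.050215873214447454
```

Not yet at contact, so I keep going.

drive_tool(moves=[{"x": 1,"y": 0,"z": 0,"rx": 0,"ry": 0,"rz": 0,"fingers": -0.15},{"x": 2,"y": 0,"z": 0,"rx": 0,"ry": 0,"rz": 0,"fingers": -0.15},{"x": 2,"y": 0,"z": 0,"rx": 0,"ry": 0,"rz": 0,"fingers": -0.15}])

```text
time_s: 10.65
tool_pos: [0.5881, -0.0428, 0.0175]
tool_rot: [-180.0, 0.1, 81.0]
force: [-0.7, -3.6, 0.9]
grip_width: 0.05
grasp_force: 1.6
```

```bash
python3 -c "
from h import *
where()"
```

```text
t 10.65 jig x 48.0 y 30.6 tipz 9.5 rot [-1.7998e+02  6.0000e-02  8.1000e+01] F(jig) [-0.16 -3.63  0.88] w 0.049977836082246895
```

drive_tool(moves=[{"x": 1,"y": 0,"z": 0,"rx": 0,"ry": 0,"rz": 0,"fingers": -0.15},{"x": 1,"y": 0,"z": 0,"rx": 0,"ry": 0,"rz": 0,"fingers": -0.15}])

```text
time_s: 10.9
tool_pos: [0.5881, -0.0427, 0.0175]
tool_rot: [-180.0, 0.1, 81.0]
force: [-2.2, -5.0, 1.4]
grip_width: 0.0504
grasp_force: 2.7
```

drive_tool(moves=[{"x": -7,"y": 0,"z": 0,"rx": 0,"ry": 0,"rz": 0,"fingers": -0.15},{"x": -14,"y": 0,"z": 0,"rx": 0,"ry": 0,"rz": 0,"fingers": -0.15},{"x": -14,"y": 0,"z": -40,"rx": 0,"ry": 0,"rz": 0,"fingers": -0.15},{"x": -30,"y": 0,"z": -80,"rx": 0,"ry": 0,"rz": 0,"fingers": 1},{"x": -80,"y": 15,"z": -80,"rx": 0,"ry": 0,"rz": 0,"fingers": 1},{"x": -130,"y": 32,"z": -80,"rx": 0,"ry": 0,"rz": 0,"fingers": 1},{"x": -180,"y": 32,"z": -80,"rx": 0,"ry": 0,"rz": 0,"fingers": 1},{"x": -223,"y": 32,"z": -80,"rx": 0,"ry": 0,"rz": 0,"fingers": 1},{"x": -223,"y": 32,"z": -80,"rx": 0,"ry": 0,"rz": 0,"fingers": 1},{"x": -223,"y": 32,"z": -80,"rx": 0,"ry": 0,"rz": 0,"fingers": 1}])

```text
time_s: 12.15
tool_pos: [0.5856, -0.2652, 0.0974]
tool_rot: [180.0, -0.1, 81.0]
force: [-0.2, 1.3, 0.3]
grip_width: 0.0005
grasp_force: 0.0
```

```bash
python3 - <<'E'
from h import *
to(80,-190,12,YAW+90)
d=cam('scene'); im=d['image'][110:290,90:370]; cv2.imwrite('pics/c3.png',cv2.resize(im,(784,504),interpolation=2)[...,::-1])
E
```

```text
t 12.15 jig x 80.7 y -189.4 tipz 89.4 rot [ 1.7998e+02 -9.0000e-02  8.1050e+01] F(jig) [-0.37  1.27  0.26] w 0.0005415013456059164
-> 80 -190 12 shift [-0.7 -0.7 77.4] rv [ 0.0003 -0.0016  0.0026] world [ 0.585 -0.266  0.02 ]
```

View pics/c3.png

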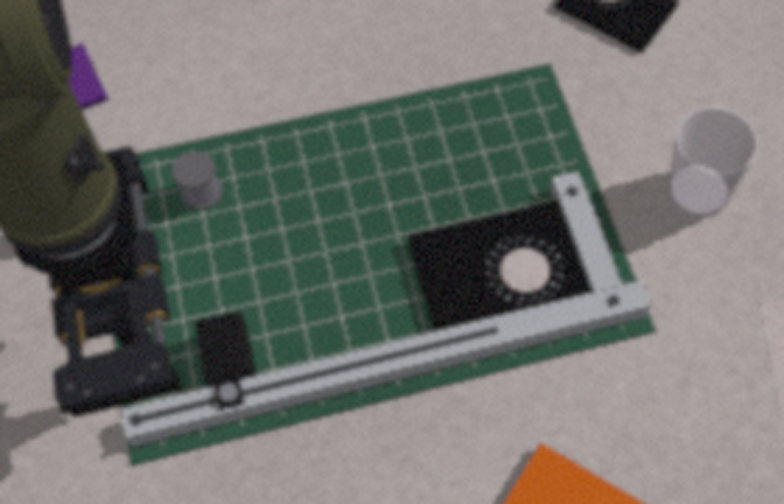

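The panel sits in the corner, against both fence and end stop (crop ~(510,265)). I'll lower behind the stop and push it along.

drive_tool(moves=[{"x": 0,"y": 0,"z": 50,"rx": 0,"ry": 0,"rz": 0,"fingers": 1},{"x": 0,"y": 0,"z": 76,"rx": 0,"ry": 0,"rz": 0,"fingers": 1},{"x": 0,"y": 0,"z": 76,"rx": 0,"ry": 0,"rz": 0,"fingers": 1},{"x": 8,"y": 0,"z": 76,"rx": 0,"ry": 0,"rz": 0,"fingers": 1},{"x": 14,"y": 0,"z": 76,"rx": 0,"ry": 0,"rz": 0,"fingers": 1},{"x": 20,"y": 0,"z": 76,"rx": 0,"ry": 0,"rz": 0,"fingers": 1},{"x": 27,"y": 0,"z": 76,"rx": 0,"ry": 0,"rz": 0,"fingers": 1},{"x": 35,"y": 0,"z": 76,"rx": 0,"ry": 0,"rz": 0,"fingers": 1},{"x": 43,"y": 0,"z": 76,"rx": 0,"ry": 0,"rz": 0,"fingers": 1},{"x": 51,"y": 0,"z": 76,"rx": 0,"ry": 0,"rz": 0,"fingers": 1},{"x": 59,"y": 0,"z": 76,"rx": 0,"ry": 0,"rz": 0,"fingers": 1},{"x": 67,"y": 0,"z": 76,"rx": 0,"ry": 0,"rz": 0,"fingers": 1},{"x": 75,"y": 0,"z": 76,"rx": 0,"ry": 0,"rz": 0,"fingers": 1},{"x": 83,"y": 0,"z": 76,"rx": 0,"ry": 0,"rz": 0,"fingers": 1},{"x": 91,"y": 0,"z": 76,"rx": 0,"ry": 0,"rz": 0,"fingers": 1},{"x": 99,"y": 0,"z": 76,"rx": 0,"ry": 0,"rz": 0,"fingers": 1},{"x": 105,"y": 0,"z": 76,"rx": 0,"ry": 0,"rz": 0,"fingers": 1}])

```text
time_s: 14.32
tool_pos: [0.6018, -0.1618, 0.0214]
tool_rot: [-180.0, -0.0, 81.0]
force: [1.1, -3.0, 1.0]
grip_width: 0.0005
grasp_force: 1.4
```

```bash
python3 -c "
from h import *
to(80,-10,12,YAW+90)"
```

```text
t 14.32 jig x 80.3 y -84.8 tipz 13.4 rot [-1.7999e+02 -1.0000e-02  8.1050e+01] F(jig) [ 1.54 -2.8   1.  ] w 0.0005204825589207416
-> 80 -10 12 shift [74.8 -0.1  1.4] rv [-0.0001 -0.0001  0.0026] world [ 0.613 -0.088  0.02 ]
```

drive_tool(moves=[{"x": 6,"y": 0,"z": 0,"rx": 0,"ry": 0,"rz": 0,"fingers": 1},{"x": 13,"y": 0,"z": 0,"rx": 0,"ry": 0,"rz": 0,"fingers": 1},{"x": 20,"y": 0,"z": 0,"rx": 0,"ry": 0,"rz": 0,"fingers": 1},{"x": 27,"y": 0,"z": 0,"rx": 0,"ry": 0,"rz": 0,"fingers": 1},{"x": 34,"y": 0,"z": 0,"rx": 0,"ry": 0,"rz": 0,"fingers": 1},{"x": 41,"y": 0,"z": 0,"rx": 0,"ry": 0,"rz": 0,"fingers": 1},{"x": 48,"y": 0,"z": 0,"rx": 0,"ry": 0,"rz": 0,"fingers": 1},{"x": 54,"y": 0,"z": 0,"rx": 0,"ry": 0,"rz": 0,"fingers": 1},{"x": 59,"y": 0,"z": 0,"rx": 0,"ry": 0,"rz": 0,"fingers": 1},{"x": 63,"y": 0,"z": 0,"rx": 0,"ry": 0,"rz": 0,"fingers": 1},{"x": 67,"y": 0,"z": 0,"rx": 0,"ry": 0,"rz": 0,"fingers": 1},{"x": 70,"y": 0,"z": 0,"rx": 0,"ry": 0,"rz": 0,"fingers": 1},{"x": 72,"y": 0,"z": 0,"rx": 0,"ry": 0,"rz": 0,"fingers": 1},{"x": 72,"y": 0,"z": 0,"rx": 0,"ry": 0,"rz": 0,"fingers": 1}])

```text
time_s: 16.08
tool_pos: [0.6128, -0.0908, 0.0215]
tool_rot: [-180.0, -0.0, 81.0]
force: [0.7, -1.3, -1.2]
grip_width: 0.0002
grasp_force: 0.8
```

drive_tool(moves=[{"x": 1,"y": 0,"z": 0,"rx": 0,"ry": 0,"rz": 0,"fingers": 1},{"x": 2,"y": 0,"z": 0,"rx": 0,"ry": 0,"rz": 0,"fingers": 1},{"x": 2,"y": 0,"z": 0,"rx": 0,"ry": 0,"rz": 0,"fingers": 1}])

```text
time_s: 16.45
tool_pos: [0.613, -0.0893, 0.0215]
tool_rot: [-180.0, 0.0, 81.0]
force: [-0.2, -2.3, 1.1]
grip_width: 0.0001
grasp_force: 1.1
```

```bash
python3 -c "
from h import *
where()"
```

```text
t 16.45 jig x 79.9 y -11.4 tipz 13.5 rot [-179.97    0.     81.03] F(jig) [ 0.16 -2.27  1.05] w 0.00012150625239815122
```

Not there yet; about 2 mm to go by the earlier contact.

drive_tool(moves=[{"x": 1,"y": 0,"z": 0,"rx": 0,"ry": 0,"rz": 0,"fingers": 1},{"x": 2,"y": 0,"z": 0,"rx": 0,"ry": 0,"rz": 0,"fingers": 1},{"x": 3,"y": 0,"z": 0,"rx": 0,"ry": 0,"rz": 0,"fingers": 1},{"x": 3,"y": 0,"z": 0,"rx": 0,"ry": 0,"rz": 0,"fingers": 1}])

```text
time_s: 16.95
tool_pos: [0.6133, -0.0872, 0.0215]
tool_rot: [-180.0, 0.1, 81.0]
force: [-2.4, -4.0, 2.1]
grip_width: 0.0002
grasp_force: 2.4
```

drive_tool(moves=[{"x": 1,"y": 0,"z": 0,"rx": 0,"ry": 0,"rz": 0,"fingers": 1},{"x": 1,"y": 0,"z": 0,"rx": 0,"ry": 0,"rz": 0,"fingers": 1}])

```text
time_s: 17.2
tool_pos: [0.6133, -0.0872, 0.0215]
tool_rot: [-180.0, 0.1, 81.0]
force: [-2.2, -6.2, 2.5]
grip_width: 0.0002
grasp_force: 3.1
```

```bash
python3 -c "
from h import *
where()"
```

```text
t 17.20 jig x 79.9 y -9.3 tipz 13.5 rot [-1.7995e+02  1.3000e-01  8.0970e+01] F(jig) [-1.23 -6.47  2.46] w 0.0001951252050436369
```

The stop is tight at the predicted place and force rises without motion. I'll retreat and check.

drive_tool(moves=[{"x": -8,"y": 0,"z": 0,"rx": 0,"ry": 0,"rz": 0,"fingers": 1},{"x": -20,"y": 0,"z": 0,"rx": 0,"ry": 0,"rz": 0,"fingers": 1},{"x": -30,"y": 0,"z": -40,"rx": 0,"ry": 0,"rz": 0,"fingers": 1},{"x": -70,"y": 0,"z": -90,"rx": 0,"ry": 0,"rz": 0,"fingers": 1},{"x": -120,"y": 0,"z": -120,"rx": 0,"ry": 0,"rz": 0,"fingers": 1},{"x": -180,"y": 0,"z": -140,"rx": 0,"ry": 0,"rz": 0,"fingers": 1},{"x": -220,"y": 0,"z": -140,"rx": 0,"ry": 0,"rz": 0,"fingers": 1},{"x": -220,"y": 0,"z": -140,"rx": 0,"ry": 0,"rz": 0,"fingers": 1}])

```text
time_s: 18.2
tool_pos: [0.5778, -0.3086, 0.1612]
tool_rot: [180.0, 0.1, 80.6]
force: [0.5, 0.1, -0.8]
grip_width: 0.0003
grasp_force: 0.0
```

```bash
python3 - <<'E'
from h import *
np.set_printoptions(precision=1,suppress=True)
where()
d=cam('scene'); t=cam('top')
a=cv2.resize(d['image'][150:270,180:340],(640,480),interpolation=2)
cv2.imwrite('pics/c4.png',a[...,::-1])
# panel near edge & visible silhouette: black inside expected region, excluding stop, fit near long edge (top height .018) in jig frame
im=up(d); b=(im.max(2)<45).astype(np.uint8)*255
b=cv2.morphologyEx(b,cv2.MORPH_OPEN,np.ones((5,5)))
c=max(cv2.findContours(b[600:1080,720:1360],cv2.RETR_EXTERNAL,cv2.CHAIN_APPROX_NONE)[0],key=cv2.contourArea)[:,0]+[720,600]
P=jig(ray(d,(c+.5)/4-.5,.018))*1000
for y in range(50,176,15):
    s=P[abs(P[:,1]-y)<2]; print(y,s[:,0].min() if len(s) else None, s[:,0].max() if len(s) else None)
E
```

```text
t 18.20 jig x 79.8 y -233.5 tipz 153.2 rot [180.    0.1  80.6] F(jig) [ 0.5  0.2 -0.8] w 0.00029485865126610236
50 12.267307856443017 103.65635472017355
65 12.22013241793852 103.93081540840582
80 11.968329005883934 103.73811011114626
95 12.245920333716475 103.8513623558648
110 11.99309103385662 103.82059840935192
125 11.944970763053147 102.19828915315746
140 12.224263498212684 41.83613055471163
155 10.734559037521215 103.70264190376818
170 10.683613436586512 103.82956565041783
```

View pics/c4.png

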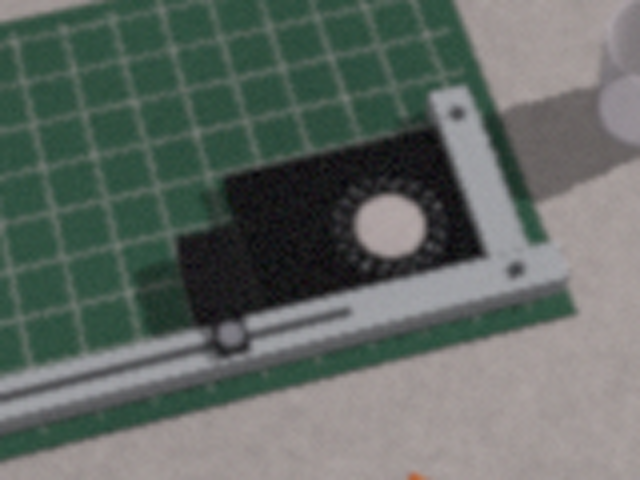

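The near edge is parallel to the fence within about 1 mm, the stop touches the panel's right end, and the panel is up against the end stop. The bystanders haven't been touched, so I'm handing in.

```bash
python3 -c "
from h import *
print(workorder.sign_off())"
```

```text
the job is handed in; nothing more can be done
None
```

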